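Put the spare batteries back in their holders

TASK

Four spare batteries stand about on the worktop: stand each one upright in the wooden holder whose well suits its size and shape. The thick round battery goes in the widest round well, the middle one in the middle well, the thin one in the narrowest round well and the rectangular one in the rectangular well; they must rest on the floor of the well. Leave the mandarin, the roll of tape and everything else where they are.

Things in the scene. Friction and masses are not known exactly. Their poses are not given: they have to be found in the camera images.
- battery_large_mid (a point): thick round battery, grey with bright steel bands and a small nub on top, 34 mm in diameter, 61 mm high, about 0.14 kg, loose, standing upright. The point is on its axis, half-way up (30.5 mm above its foot); z is up along its axis.
- battery_medium_mid (a point): middle-sized round battery, grey with bright steel bands and a small nub on top, 26 mm in diameter, 50 mm high, about 0.07 kg, loose, standing upright. The point is on its axis, half-way up (25 mm above its foot); z is up along its axis.
- battery_small_mid (a point): thin round battery, green with a yellow foot, 15 mm in diameter, 50 mm high, about 0.02 kg, loose, standing upright (it tips easily). The point is on its axis, half-way up (25 mm above its foot); z is up along its axis.
- battery_block_mid (a point): rectangular battery, grey with bright steel bands and two small snap terminals on top, 17 mm (along its x) by 27 mm (along its y), 48 mm high, about 0.05 kg, loose, standing upright. The point is on its axis, half-way up (24 mm above its foot); z is up along its axis.
- holder_large: low wooden block, 60 x 60 mm and 14 mm high, fixed to the worktop, with one round well 50 mm in diameter (the widest), 10 mm deep, its flat floor 4 mm above the worktop; for the thick round battery. Origin: centre of its underside, straight below the well's centre; z is up. (Wall cabinets and a hood hang 0.45 m above the rear of the worktop and the cooker: carry things low, just clear of what stands about.)
- holder_medium: low wooden block, 60 x 60 mm and 14 mm high, fixed to the worktop, with one round well 42 mm in diameter (the middle one), 10 mm deep, its flat floor 4 mm above the worktop; for the middle-sized round battery. Origin: centre of its underside, straight below the well's centre; z is up.
- holder_small: low wooden block, 60 x 60 mm and 14 mm high, fixed to the worktop, with one round well 31 mm in diameter (the narrowest), 10 mm deep, its flat floor 4 mm above the worktop; for the thin round battery. Origin: centre of its underside, straight below the well's centre; z is up.
- holder_oblong: low wooden block, 60 x 60 mm and 14 mm high, fixed to the worktop, with one rectangular well, 34 mm (along x) by 44 mm (along y), 10 mm deep, its flat floor 4 mm above the worktop; for the rectangular battery, its x along the block's x and its y along the block's y, either way round. Origin: centre of its underside, straight below the well's centre; z is up; x and y run along the block's sides.
- mandarin_mid (a point): mandarin, an orange ball 55 mm across and 48 mm high, loose; not to be moved. The point is its centre.
- tape_roll_mid (a point): roll of beige tape lying flat, 98 mm in diameter, 25 mm high, loose; not to be moved. The point is its centre.
Not all that is in view belongs to the job. Leave any blue look-alike of the part that bears battery_large_mid alone.

How it is judged:
At the end, for the whole second after the job is handed in: Each battery stands in its own holder, its axis within 12 mm (the rectangular one: 14 mm) of the well's centre, its foot on the well's floor within 4 mm, within 7 degrees of upright, released and at rest (horizontal distance between battery_large_mid and holder_large below 0.012 m and z of battery_large_mid in the frame of holder_large between 0.0315 and 0.0385 m and angle between each of battery_large_mid, battery_medium_mid, battery_small_mid, battery_block_mid's own z axis and vertical below 0.12 rad and linear speed of each of battery_large, battery_medium, battery_small, battery_block below 0.02 m/s and horizontal distance between battery_medium_mid and holder_medium below 0.012 m and z of battery_medium_mid in the frame of holder_medium between 0.026 and 0.033 m and horizontal distance between battery_small_mid and holder_small below 0.012 m and z of battery_small_mid in the frame of holder_small between 0.026 and 0.033 m and horizontal distance between battery_block_mid and holder_oblong below 0.014 m and z of battery_block_mid in the frame of holder_oblong between 0.025 and 0.032 m); the robot touches nothing.
It fails at once if the mandarin is shifted by more than 30 mm (distance of mandarin_mid from where it was at the start of the episode above 0.03 m).
It fails at once if the roll of tape is shifted by more than 30 mm (distance of tape_roll_mid from where it was at the start of the episode above 0.03 m).
It also fails if it takes over 96 s, if anything falls off the work surface, if the arm or the gripper's body presses on something with over 40 N, if the wrist force passes 120 N, or if a joint passes its speed limit or range.

ROBOT

A 7-joint arm with a two-finger parallel gripper is mounted at the origin on a cart in front of the work surface, level with it; the furniture and walls round the work are solid. World frame = base frame: x ahead of the robot, y to its left, z up, the work surface at z = 0. Lengths are in m, angles in rad, forces in N, time in s.
With the tool pointing down it reaches from about 0.425 to 0.875 m from the base axis. Payload 4.7 kg.
Tool frame: the origin (TCP) lies at the centre of the arm's flange, where the gripper is bolted on; the fingertips stand 173 mm ahead of it and the grasp point (between the pads) lies 155 mm ahead of it; y points along the fingers, x is the direction in which the jaws open and shut, and the axes are right-handed (so a half turn about y gives the same grasp; the last joint's range is limited). The gripper opens to 85 mm and grips with 20 to 120 N. Pads are 22 mm wide; open, the fingers measure 114 mm over their backs; the gripper's body (76 mm by 85 mm) begins 54 mm behind the grasp point. The pads swing forward as they close: fully open they stand 13 mm farther back than shut.
Start: joints at [1.132, 0.321, -0.07, 1.45, 0.023, 1.371, -0.057], TCP at [0.284, -0.585, 0.405] pointing down, gripper open.
Joint ranges: [-2.86, 2.86], [-0.3, 2.09], [-1.38, 1.24], [0.06, 2.45], [-1.56, 4.7], [0.09, 2.05], [-2.69, 2.69]. Speed limits (rad/s): [2.57, 2.57, 3.14, 3.14, 3.14, 3.14, 3.14].

INTERFACE

Orientations are given as a unit quaternion [w, x, y, z].
In Python, from rig import r, imaging gives the robot as it stands. Calls block until the motion is done:
- r.move_pose(position, orientation): joint-space move of the TCP to a pose.
- r.move_l(position, rot=None, velocity=0.15, contact_N=None): straight line of the TCP; rot=None keeps the orientation; velocity is the mean speed in m/s. With contact_N (N) it stops when the force on the tool has changed by that much, and returns True; else False.
- r.move_j(angles): joint-space move.
- r.set_gripper(opening): finger opening in m; the grip force is fixed at half the most; returns when the fingers have stopped.
- r.dwell(seconds).
- r.inverse_kinematics(position, orientation): joint angles nearest the present ones, or None.
- r.observe(): the state.
- imaging.read_camera(name): name is "side" or "top"; returns a dict with "frame" (420x560x3 uint8, red, green, blue), "fx", "fy", "cx", "cy" (pixels), "D" ([k1, k2, p1, p2, k3] as OpenCV has them; the pictures are not rectified), "R" (3x3) and "t" (3): a world point X has camera coordinates R X + t. Camera axes: x right, y down, z forward; pixel columns grow to the right and rows downward; lengths in m; the calibration is good to about 2 mm. A picture is of the moment at which its call begins. There is no depth.
A pose or a line that the arm cannot do raises r.Unreachable and nothing moves.
- r.hand_in(): hands the job in, once; it reports no verdict.
Trained networks look in the newest picture that a camera, given by its name, has taken for a name from the list of things; names that differ only in an ending like _2 or _b are one class to them, and where a whole thing is asked for, a point or a joint stands for the part that bears it (a point fixed in the world has none). Each returns a list of dicts, best first, with "confidence" (0 to 1); they miss things now and then, are a little off and sometimes report something else, mostly with a low value. They report only what shows in the picture. A call takes as long as a camera call. They do not tell look-alikes from the thing itself.
- imaging.find_in(camera, thing): "position" ([x, y, z] in m, in world coordinates, good to about 4 mm: the middle of the surface that is visible of it).
The state is a dict: "time_s": time; "joint_pos": joint angles; "qvel": joint speeds; "joint_torque": joint torques, N m; "tcp_pos": TCP position; "eef_rot": TCP orientation; "force": force on the tool from outside, world axes, zero at the start; "moment": the same for the moment, N m; "finger_gap": finger opening in m.
Only numpy, scipy, OpenCV 4.12 (cv2) and the standard library are available. Lean on these libraries where they do the work, as an engineer would, in place of code of your own. Each camera call takes 0.05 s, during which the arm holds its last target.

## Working session

There is one attempt and no reset: what is moved stays moved. The work goes in short steps, each a Python script; the robot and the scene stay as the last script left them, time stands still between calls to the robot, and variables do not carry over. Pictures are saved under pics/ and viewed, and the job is handed in when it is done.

```bash
ls; mkdir -p pics; python3 - <<'E'
from rig import r, imaging
import cv2
for n in("top","side"):
    d=imaging.read_camera(n); f=d["frame"]
    cv2.imwrite(f"pics/{n}0.png",cv2.resize(f[:,:,::-1],(800,600),interpolation=cv2.INTER_CUBIC))
    print(n,d["fx"],d["fy"],d["cx"],d["cy"],d["D"],d["R"],d["t"])
    for t in ["battery_large_mid","battery_medium_mid","battery_small_mid","battery_block_mid","holder_large","holder_medium","holder_small","holder_oblong","mandarin_mid","tape_roll_mid"]:
        print(t,[( [round(x,3) for x in q["position"]],round(q["confidence"],2)) for q in imaging.find_in(n,t)][:4])
print(r.observe())
E
```

```text
pics
top 410.39324113393576 410.39324113393576 280.0698308010417 205.37122873135004 [-0.01275756  0.          0.          0.          0.        ] [[ 0.00865273 -0.99994853  0.00529724]
 [-0.98859267 -0.00935081 -0.15032328]
 [ 0.15036508 -0.00393611 -0.9886227 ]] [0.05168857 0.44720691 0.84802772]
battery_large_mid [([0.297, 0.271, 0.06], 0.73), ([0.463, -0.176, 0.043], 0.63)]
battery_medium_mid []
battery_small_mid [([0.555, 0.072, 0.046], 0.55)]
battery_block_mid [([0.46, -0.089, 0.046], 0.67)]
holder_large [([0.466, -0.009, 0.004], 0.69)]
holder_medium [([0.372, 0.205, 0.015], 0.93)]
holder_small [([0.382, 0.3, 0.009], 0.75)]
holder_oblong [([0.437, 0.163, 0.012], 0.73), ([0.551, 0.074, 0.044], 0.44)]
mandarin_mid [([0.559, 0.073, 0.044], 0.71), ([0.459, -0.091, 0.046], 0.6)]
tape_roll_mid [([0.583, -0.143, 0.024], 0.91)]
side 453.34329411314894 453.34329411314894 274.74734558724094 211.36947038276395 [0.00035431 0.         0.         0.         0.        ] [[ 0.84860462 -0.52895217  0.0089328 ]
 [-0.24327497 -0.4051719  -0.8812792 ]
 [ 0.46977387  0.74568447 -0.47251157]] [-0.354
[... 607 characters left out ...]
 1.1, 'joint_pos': array([ 1.13210919,  0.32100567, -0.07008953,  1.45049948,  0.02261243,
        1.37080672, -0.05690123]), 'qvel': array([-4.00096679e-04, -2.15837909e-04,  1.61780143e-03, -9.22820839e-04,
        9.46460823e-05,  8.90592473e-04,  9.45891441e-05]), 'joint_torque': array([ 5.08301889e-05, -4.93417025e+01, -3.81383467e-01, -3.14584994e+01,
        1.31979684e-02,  1.50823125e-03, -6.75505262e-06]), 'tcp_pos': array([ 0.28433728, -0.58451609,  0.40474503]), 'eef_rot': array([-0.5994445 ,  0.5995062 , -0.37499623,  0.37501525]), 'force': array([-0.34760715,  0.52567178, -0.44005021]), 'moment': array([-0.02970304, -0.01898521,  0.03932556]), 'finger_gap': 0.08534138644108674}
```

View pics/top0.png

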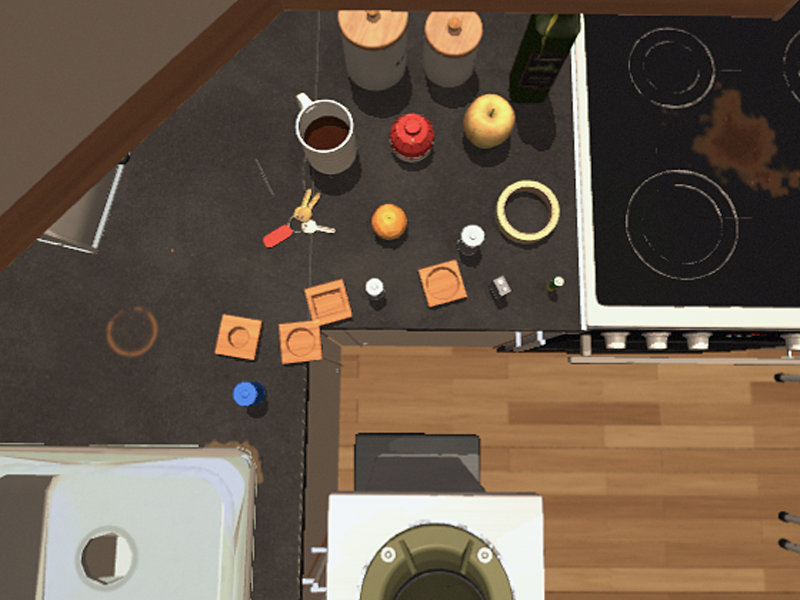

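View pics/side0.png

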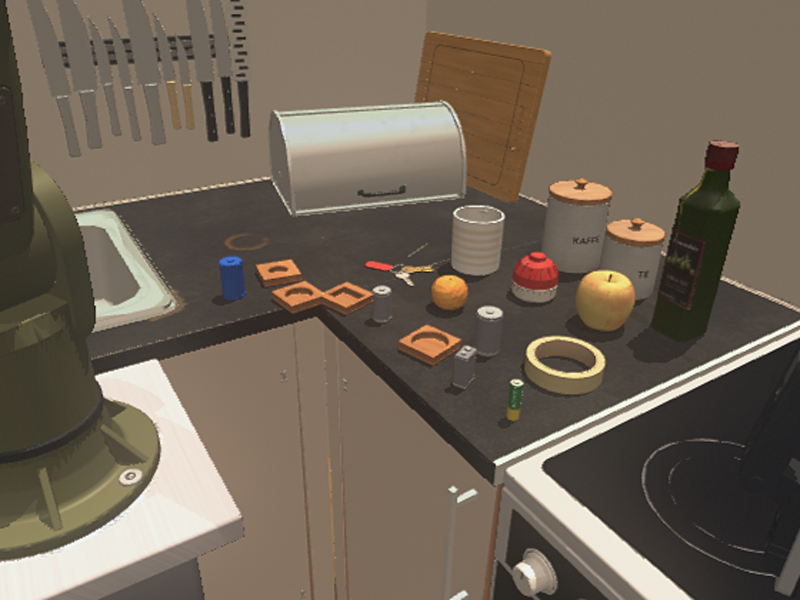

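```bash
cat > h.py <<'E'
from rig import r, imaging
import cv2, numpy as np
def unproj(d,uv,z):
    K=np.array([[d["fx"],0,d["cx"]],[0,d["fy"],d["cy"]],[0,0,1]])
    n=cv2.undistortPoints(np.array([[uv]],float),K,np.array(d["D"]))[0,0]
    R=np.array(d["R"]);t=np.array(d["t"]); c=-R.T@t; v=R.T@np.array([n[0],n[1],1])
    return c+v*(z-c[2])/v[2]
def proj(d,X):
    K=np.array([[d["fx"],0,d["cx"]],[0,d["fy"],d["cy"]],[0,0,1]])
    return cv2.projectPoints(np.array(X,float).reshape(-1,3),cv2.Rodrigues(np.array(d["R"]))[0],np.array(d["t"]),K,np.array(d["D"]))[0][:,0]
def ring(x,y,z,rad,n=60):
    a=np.linspace(0,2*np.pi,n); return np.c_[x+rad*np.cos(a),y+rad*np.sin(a),np.full(n,z)]
def rect(x,y,z,a,b,th):
    p=np.array([[-a,-b],[a,-b],[a,b],[-a,b],[-a,-b]])/2; c,s=np.cos(th),np.sin(th)
    return np.c_[x+p[:,0]*c-p[:,1]*s,y+p[:,0]*s+p[:,1]*c,np.full(5,z)]
def crop(d,u0,v0,w,h,s,curves,fn):
    im=cv2.resize(d["frame"][v0:v0+h,u0:u0+w,::-1],None,fx=s,fy=s,interpolation=cv2.INTER_CUBIC)
    for X,col in curves:
        p=((proj(d,X)-[u0,v0]+.5)*s-.5)
        cv2.polylines(im,[np.round(p*16).astype(np.int32)],False,col,1,cv2.LINE_AA,4)
    for u in range(u0-u0%10+10,u0+w,10): cv2.putText(im,str(u),((u-u0)*s,8),0,.3,(255,255,0),1)
    for v in range(v0-v0%10+10,v0+h,10): cv2.putText(im,str(v),(0,(v-v0)*s),0,.3,(255,255,0),1)
    cv2.imwrite(fn,im)
E
python3 - <<'E'
from h import *
d=imaging.read_camera("top")
crop(d,250,150,160,75,5,[],"pics/c1.png")
crop(d,145,180,160,75,5,[],"pics/c2.png")
for n,uv,z in[("L",(330,164),.061),("M",(262.5,200),.05),("S",(391,197),.05),("B",(351,198),.048),("hL",(310,198),.014),("hO",(230,211),.014),("hM",(210.5,239.5),.014),("hS",(167,236),.014)]: print(n,unproj(d,uv,z))
E
```

```text
L [ 0.53208724 -0.04901552  0.061     ]
M [0.45535918 0.09300462 0.05      ]
S [ 0.46440925 -0.17918669  0.05      ]
B [ 0.46178257 -0.09455652  0.048     ]
hL [ 0.46676766 -0.01016295  0.014     ]
hO [0.43619851 0.16526403 0.014     ]
hM [0.37342939 0.20586581 0.014     ]
hS [0.3801235  0.30057654 0.014     ]
```

View pics/c1.png

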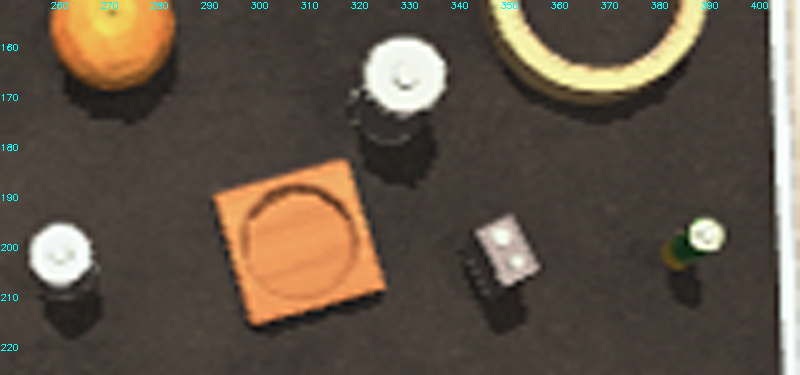

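View pics/c2.png

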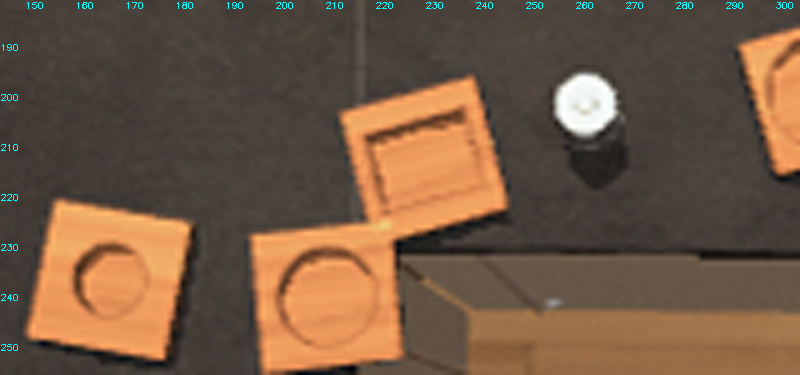

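```bash
cat > est.py <<'E'
from h import *
def est(d):
    g={}
    for n,uv,z in[("L",(331,164.9),.061),("M",(262.1,200.8),.05),("S",(391.2,197.1),.05),("B",(351.4,200),.048),("hL",(309.8,198.3),.014),("hO",(229.7,211.7),.014),("hM",(210.3,239.1),.014),("hS",(166.9,235.9),.014)]:
        g[n]=unproj(d,np.array(uv)-.5,z)[:2]
    f=lambda a,b,z:(lambda e:np.arctan2(e[1],e[0]))(unproj(d,b,z)-unproj(d,a,z))
    g["thB"]=f((345,196.4),(350.6,207.5),.048)-np.pi/2   # long axis dir minus 90
    g["thO"]=f((213,202.6),(239.6,195.2),.014)-np.pi/2
    g["thL"]=f((292.6,189.2),(319.4,181.6),.014)
    g["thM"]=f((195,227),(223.4,224.4),.014)
    g["thS"]=f((156.4,219.6),(183.2,224.4),.014)
    return g
E
cat > show.py <<'E'
from est import *
def curves(g):
    R=(0,0,255);G=(0,255,0)
    return [(ring(*g["L"],.061,.017),R),(ring(*g["L"],0,.017),G),(ring(*g["M"],.05,.013),R),(ring(*g["M"],0,.013),G),(ring(*g["S"],.05,.0075),R),(ring(*g["S"],0,.0075),G),
     (rect(*g["B"],.048,.017,.027,g["thB"]),R),(rect(*g["B"],0,.017,.027,g["thB"]),G)]+[(rect(*g["h"+k],.014,.06,.06,g["th"+k]),R) for k in "LMSO"]+[(ring(*g["h"+k],.014,w),G) for k,w in zip("LMS",(.025,.021,.0155))]+[(rect(*g["hO"],.014,.034,.044,g["thO"]),G)]
E
python3 - <<'E'
from show import *
d=imaging.read_camera("top"); g=est(d); print(g); c=curves(g)
crop(d,250,150,160,75,5,c,"pics/d1.png")
crop(d,145,180,160,75,5,c,"pics/d2.png")
s=imaging.read_camera("side")
crop(s,175,175,200,125,4,c,"pics/d3.png")
E
```

```text
{'L': array([ 0.53122869, -0.05006555]), 'M': array([0.4546991 , 0.09489502]), 'S': array([ 0.46526382, -0.17857628]), 'B': array([ 0.45855373, -0.09428788]), 'hL': array([ 0.46719999, -0.00862039]), 'hO': array([0.43573974, 0.1670045 ]), 'hM': array([0.37536503, 0.20744981]), 'hS': array([0.3814139 , 0.30194473]), 'thB': np.float64(-4.2608924620808395), 'thO': np.float64(-2.855708173869389), 'thL': np.float64(-1.280606446812793), 'thM': np.float64(-1.4695039429625414), 'thS': np.float64(-1.7381331609718476)}
```

View pics/d1.png

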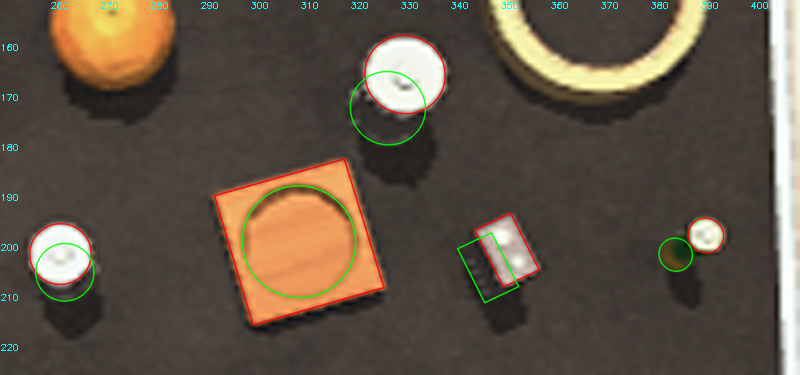

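View pics/d2.png

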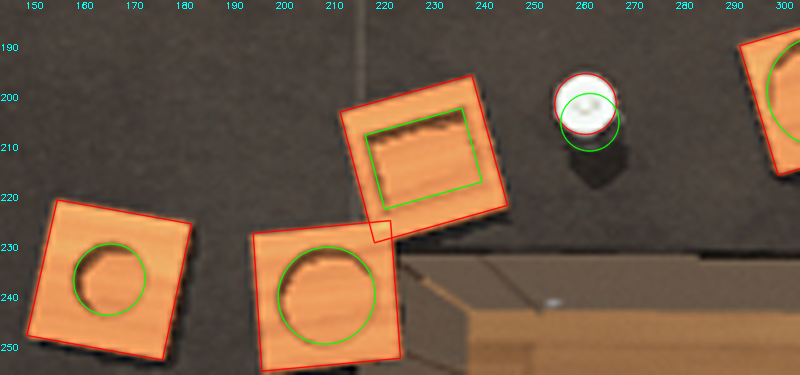

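View pics/d3.png

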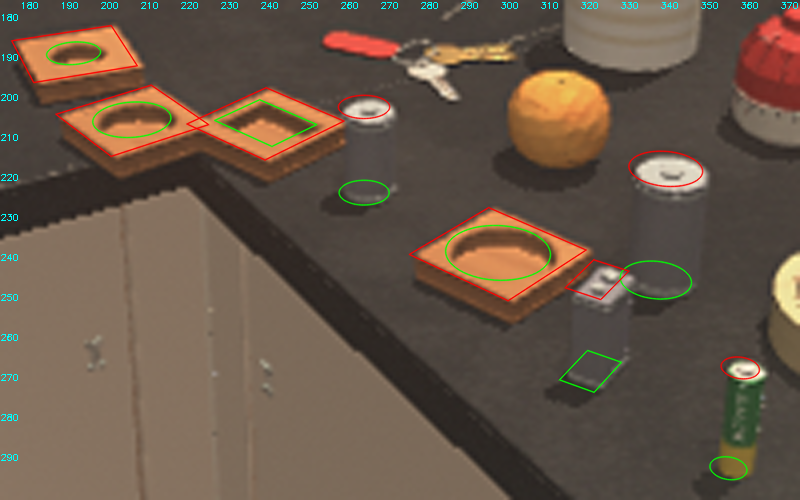

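```bash
cat > plan.py <<'E'
from h import *
from scipy.spatial.transform import Rotation as Ro
P=dict(L=(.5312,-.0516),M=(.4547,.0934),S=(.4653,-.1801),B=(.4586,-.0958),hL=(.4672,-.0101),hO=(.4357,.1655),hM=(.3754,.2059),hS=(.3814,.3004))
thB=-1.119; thO=.286
def q(phi):
    c,s=np.cos(phi),np.sin(phi)
    return np.roll(Ro.from_matrix(np.array([[c,0,-s],[s,0,c],[0,-1,0]])).as_quat(),1)
E
python3 - <<'E'
from plan import *
o=r.observe(); w=o["eef_rot"]; m=Ro.from_quat(np.roll(w,-1)).as_matrix(); print(m.round(2), np.arctan2(m[1,0],m[0,0]))
for n in P:
  for z in (.19,.275):
    base=np.arctan2(P[n][1],P[n][0])
    c=[base+k*np.pi/4 for k in range(-4,4)]
    if n=="B": c=[thB,thB+np.pi]
    if n=="hO": c=[thO,thO+np.pi]
    for f in c:
        j=r.inverse_kinematics([*P[n],z],q(f)); print(n,z,round(f,2),None if j is None else np.round(j,2))
E
```

```text
[[ 0.44  0.    0.9 ]
 [-0.9  -0.    0.44]
 [ 0.   -1.   -0.  ]] -1.1179722499092422
L 0.19 -3.24 [ 1.02  0.6  -1.18  1.93  0.65  1.06  2.6 ]
L 0.19 -2.45 [ 0.43  0.32 -0.43  1.95  0.17  0.91 -2.54]
L 0.19 -1.67 [ 0.5   0.33 -0.51  1.94  0.2   0.91 -1.78]
L 0.19 -0.88 [ 0.54  0.34 -0.56  1.94  0.23  0.92 -1.01]
L 0.19 -0.1 [ 0.57  0.35 -0.6   1.94  0.25  0.92 -0.24]
L 0.19 0.69 [ 0.61  0.36 -0.64  1.94  0.27  0.93  0.53]
L 0.19 1.47 [ 0.67  0.38 -0.71  1.94  0.31  0.93  1.28]
L 0.19 2.26 [ 1.02  0.6  -1.18  1.93  0.65  1.06  1.82]
L 0.275 -3.24 [ 1.12  0.51 -1.31  1.86  0.53  1.19  2.68]
L 0.275 -2.45 [ 0.48  0.21 -0.48  1.88  0.11  1.07 -2.5 ]
L 0.275 -1.67 [ 0.54  0.22 -0.54  1.88  0.13  1.08 -1.72]
L 0.275 -0.88 [ 0.58  0.23 -0.59  1.88  0.14  1.08 -0.95]
L 0.275 -0.1 [ 0.61  0.23 -0.63  1.88  0.15  1.08 -0.17]
L 0.275 0.69 [ 0.65  0.24 -0.67  1.87  0.17  1.08  0.6 ]
L 0.275 1.47 [ 0.7   0.25 -0.73  1.87  0.19  1.09  1.37]
L 0.275 2.26 [ 1.04  0.41 -1.17  1.86  0.42  1.14  1.98]
M 0.19 -2.94 [ 0.89  0.5  -1.3   2.09  0.58  1.    2.62]
M 0.19 -2.15 [ 0.51  0.25 -0.82  2.1   0.24  0.
[... 3984 characters left out ...]
 [ 0.21  0.38 -1.04  2.04  0.41  0.94 -1.17]
hS 0.19 0.67 [ 0.15  0.35 -0.97  2.04  0.36  0.92 -0.34]
hS 0.19 1.45 [ 0.18  0.37 -1.01  2.04  0.39  0.93  0.42]
hS 0.19 2.24 [ 0.31  0.46 -1.17  2.04  0.52  0.98  1.11]
hS 0.19 3.02 [ 0.31  0.46 -1.17  2.04  0.52  0.98  1.89]
hS 0.275 -2.47 None
hS 0.275 -1.69 [-1.19  0.08  0.49  2.02 -0.04  1.05 -2.37]
hS 0.275 -0.9 [ 0.4   0.27 -1.22  1.97  0.28  1.09 -1.85]
hS 0.275 -0.12 [ 0.22  0.19 -1.    1.98  0.18  1.07 -0.98]
hS 0.275 0.67 [ 0.22  0.19 -1.    1.98  0.18  1.07 -0.19]
hS 0.275 1.45 [ 0.22  0.19 -1.    1.98  0.18  1.07  0.59]
hS 0.275 2.24 [ 0.36  0.24 -1.17  1.97  0.25  1.08  1.31]
hS 0.275 3.02 [ 0.36  0.24 -1.17  1.97  0.25  1.08  2.1 ]
```

```bash
cat > act.py <<'E'
from plan import *
G=.155; UP=.082
def pick(n,h,phi,gap,first=False):
    x,y=P[n]
    if first: r.move_pose([x,y,G+h+UP],q(phi))
    else: r.move_l([x,y,G+h+UP],q(phi),velocity=.22)
    r.set_gripper(gap)
    c=r.move_l([x,y,G+h],velocity=.1,contact_N=8)
    r.set_gripper(0)
    o=r.observe(); print(n,"contact",c,"gap",o["finger_gap"],o["time_s"],o["tcp_pos"])
    r.move_l([x,y,G+h+UP],velocity=.15)
    print("lifted gap",r.observe()["finger_gap"])
def place(hn,h,phi,gap):
    x,y=P[hn]
    r.move_l([x,y,G+h+UP],q(phi),velocity=.2)
    r.move_l([x,y,G+h+.012],velocity=.12)
    c=r.move_l([x,y,G+h+.001],velocity=.025,contact_N=4)
    o=r.observe(); print(hn,"contact",c,"z-exp",o["tcp_pos"][2]-(G+h+.004),o["tcp_pos"][:2]-np.array(P[hn]),"gap",o["finger_gap"],o["time_s"])
    r.set_gripper(gap)
    r.move_l([x,y,G+h+UP],velocity=.15)
    print(r.observe()["time_s"])
def snap(k,c=[]):
    d=imaging.read_camera("top"); s=imaging.read_camera("side")
    crop(d,140,150,270,100,2,c,f"pics/{k}t.png"); crop(s,150,150,250,160,3,c,f"pics/{k}s.png")
    a=cv2.imread(f"pics/{k}t.png");b=cv2.imread(f"pics/{k}s.png")
E
python3 - <<'E'
from act import *
pick("S",.036,.4,.045,first=True)
snap("s1")
E
```

```text
S contact False gap 0.013200973122101185 4.7667 [ 0.46561959 -0.1802385   0.19167891]
lifted gap 0.012772801705670602
```

View pics/s1s.png

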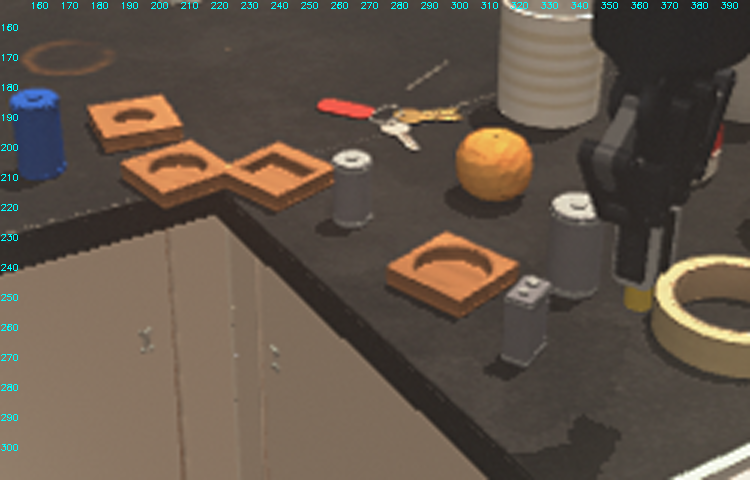

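The side view shows the thin battery gripped and lifted, with its yellow foot at about (362, 249) below the fingers.

```bash
python3 - <<'E'
from act import *
place("hS",.036,1.2,.04)
snap("s2")
E
```

```text
hS contact True z-exp 0.000677608456632367 [0.00049183 0.00027931] gap 0.01324854048172045 9.2667
10.3083
```

View pics/s2s.png

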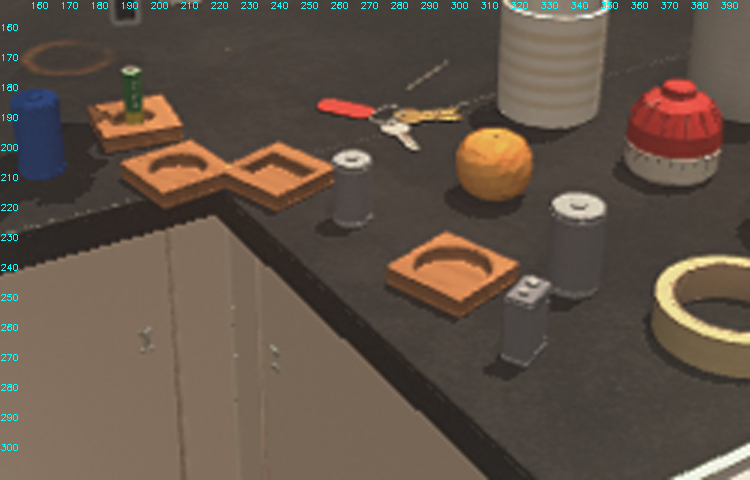

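The thin battery stands upright in the small holder at about (192, 183) in the side view. Next is the medium one.

```bash
python3 - <<'E'
from act import *
pick("M",.036,.98,.055)
place("hM",.036,.98,.05)
snap("s3")
pick("L",.044,.98,.065)
place("hL",.044,.98,.058)
snap("s4")
E
```

```text
M contact False gap 0.024695444034089343 13.2 [0.4551869  0.09347513 0.19180333]
lifted gap 0.024026288833695047
hM contact True z-exp 0.0007670689862774305 [0.00063443 0.00016237] gap 0.024240784199962246 15.85
16.8833
L contact False gap 0.03270761359138324 20.1583 [ 0.53172874 -0.05158495  0.19991366]
lifted gap 0.032544894589055726
hL contact True z-exp 0.0008135439735302286 [ 5.98948840e-04 -6.70566472e-05] gap 0.03279992445399858 22.5
23.5333
```

View pics/s4s.png

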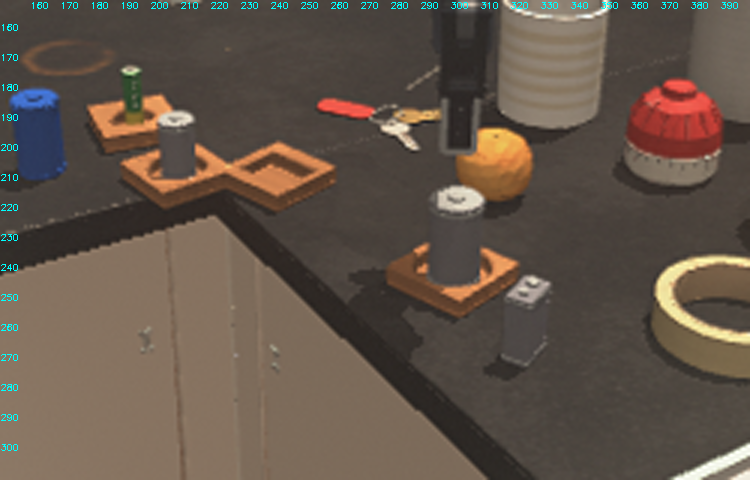

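The medium (208, 190) and large (302, 222) batteries are upright in their wells. The block comes next.

```bash
python3 - <<'E'
from act import *
pick("B",.034,thB,.045)
place("hO",.034,thO,.036)
o=r.observe(); p=o["tcp_pos"]
r.move_l([.45,-.25,.33],velocity=.25)
from show import *
g=est(imaging.read_camera("top"))
R=(0,0,255);z=.004
h={k:np.array(P["h"+k]) for k in "LMSO"}
for k in h: h[k]=g["h"+k]
c=[(ring(*h["L"],z+.061,.017),R),(ring(*h["M"],z+.05,.013),R),(ring(*h["S"],z+.05,.0075),R),(rect(*h["O"],z+.048,.017,.027,thO),R)]
d=imaging.read_camera("top"); crop(d,145,150,200,110,4,c,"pics/f1.png")
snap("s5"); print(r.observe()["time_s"])
E
```

```text
B contact False gap 0.015934761208659668 27.4917 [ 0.45909622 -0.09591702  0.18975326]
lifted gap 0.016201827164690277
hO contact True z-exp 0.0007135102906137836 [0.00053881 0.00010883] gap 0.016305642584624035 30.8583
31.85
33.8833
```

View pics/f1.png

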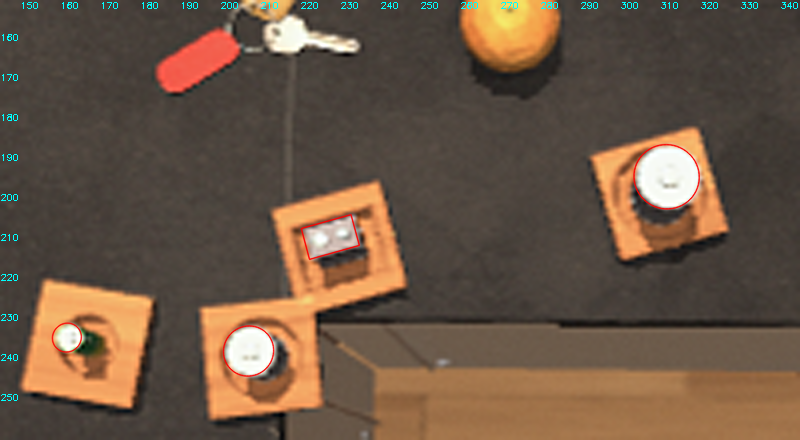

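View pics/s5s.png

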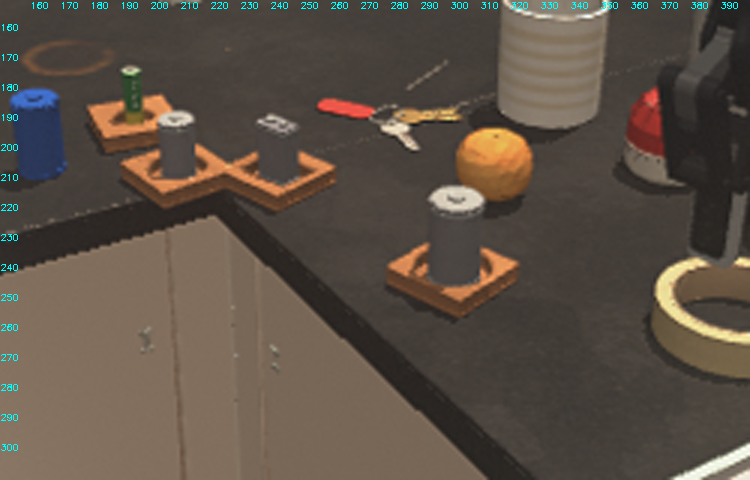

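All four tops match their predicted outlines for a battery standing in its well, for example the large one at (309, 195) and the block at (225, 210). The mandarin and tape have not moved, and the gripper is clear.

```bash
python3 - <<'E'
from rig import r
r.dwell(.5); r.hand_in()
E
```

```text
the job is handed in; nothing more can be done
```

All four batteries are standing upright in their matching wells, and I handed the job in at about 34 s of the 96 s allowed.

- **Placing:** each battery was lowered until it touched the well floor. Each one stopped within 1 mm of the expected height.
- **Final pictures:** in the last top view, all four battery tops lay within about a pixel (about 2 mm) of where a centred, upright battery should appear. The side view showed them upright and released, with the gripper clear. The mandarin, tape and blue look-alike had not visibly moved.
- **Disagreement:** the two cameras' calibrations differed by about 1 pixel (2–3 mm). I split the difference, and this is well within the placing tolerance. No check failed.

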